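Turn the washed developing tank mouth-up and close it

ROBOT

A 6-joint arm with a two-finger parallel gripper is mounted at the origin on the work surface. World frame = base frame: x ahead of the robot, y to its left, z up, the work surface at z = 0. Lengths are in m, angles in degrees, forces in N, time in s.
With the tool pointing down it reaches from about 0.3 to 0.75 m from the base axis. Payload 8.5 kg.
Tool frame: the origin (TCP) lies on the centre line of the jaws, within the pads' length; the fingertips stand 19 mm ahead of it and the grasp point (between the pads) is the TCP (env.tcp_to_tips is the z of the fingertips in the tool frame, in m); z points along the fingers, y is the line along which they close (so a half turn about z gives the same grasp; the last joint's range is limited). The gripper opens to 85 mm and grips with 20 to 120 N. Pads are 22 mm wide; open, the fingers measure 114 mm over their backs; the gripper's body (76 mm by 85 mm) begins 54 mm behind the grasp point. The pads swing forward as they close: fully open they stand 13 mm farther back than shut.
Start: joints at [-82.294, 21.807, 74.336, -0, 83.858, -12.336], TCP at [0.188, -0.517, 0.25] pointing down, gripper open.
Joint ranges: [-178.18, 178.18], [-50.72, 133.34], [12.68, 142.11], [-81.47, 261.47], [9.98, 163.14], [-165.26, 165.26]. Speed limits (degrees/s): [136.94, 136.94, 180, 180, 180, 180].

INTERFACE

Orientations are given as a 3x3 rotation matrix whose columns are the frame's x, y, z axes.
In Python, from rig import env gives the robot as it stands.
- The arm moves only by the tool servo_tool, never from a script. Its argument "steps" is a list of rows, each an object of numbers: "tx", "ty", "tz": the shift along the world's x, y, z in cm; "yaw": the turn about the world's z in degrees; "claw": the finger opening in cm, from 0 to 8.54. In form: [{"tx": .., "ty": .., "tz": .., "yaw": .., "claw": ..}, ...]. A call has 1 to 20 rows; each row shifts and turns the commanded pose from where the row before left it; what a row does not reach is not made up. A row lasts 1/10 s, in which the tool goes at most 50 mm and 8.59 degrees, less where a joint would pass 70% of its speed; a pose out of reach is approached as far as the arm can. A call with a gripper value outside its range is refused whole. The fingers move at their own pace and stop on an object; "newtons" is the grip in N (left out, the last holds). Time passes only in rows, so rows that do not move let the fingers close. It gives the time, the measured TCP pose, the force, the opening and the grip force at its end, in the units of the state.
- env.observe(): the state, without advancing time (a new reading comes with each control period).
- env.get_image(name): name is "scene" or "side" or "wrist"; returns (picture, depth): 420x560x3 uint8, red, green, blue; 420x560 float32, m along the optical axis (not along the pixel's ray), 0 where there is no reading.
- env.camera_model(name): a dict with "fovy" (degrees; the focal length in pixels is half the picture's height over the tangent of half this angle, whatever the lens; pixels are square), "cx", "cy" (the principal point, pixels), "T" (4x4, takes a point from camera to world coordinates). Camera axes: x right, y down, z forward; pixel columns grow to the right and rows downward; lengths in m; the calibration is good to about 2 mm. A picture is of the moment at which its call begins: read the wrist's pose just before it. camera_model takes no time and is no camera call; for the wrist camera it gives the pose at the moment of the call.
- env.close_job(): hands the job in; it is judged then, once.
The state is a dict: "time_s": time; "q": joint angles; "qvel": joint speeds; "joint_efforts": joint torques, N m; "position": TCP position; "tool_rot": TCP orientation; "ft_force": force on the tool from outside, world axes, zero at the start; "wrist_torque": the same for the moment, N m; "grip_width": finger opening in m; "gripper_force": force on a finger pad.
Only numpy, scipy, OpenCV 4.12 (cv2) and the standard library are available. Lean on these libraries where they do the work, as an engineer would, in place of code of your own. Each camera call takes 0.05 s, during which the arm holds its last target. There are 200 camera calls.

TASK

The washed steel developing tank has been left to drain mouth-down on the bench. Turn it over so that it stands mouth-up on the bench top, then put its rectangular lid on so that the lid is fully seated all round. Leave the other things on the bench where they are.

Things in the scene. Friction and masses are not known exactly. Their poses are not given: they have to be found in the camera images.
- tank: Open rectangular tank of plain steel, like a deep pot: 66 mm (its x) by 120 mm (its y) outside, 115 mm tall, 58 x 112 mm inside, base 5 mm thick, about 0.45 kg. It starts mouth-down. Origin: centre of the mouth (rim plane). Its z axis points from mouth to base: up at the start, down once mouth-up. At the start its x axis points away from the robot, within 21 degrees of straight ahead.
- tank_mouth (a point): Centre of the mouth, at the tank's origin; walls 4 mm. Pushed over away from the robot, the tank lies 66 mm high on a wide side, mouth towards the robot (push within 15 mm of its top: lower down it may slide); the bench there is free for 0.25 m. Lifting the upper edge of the mouth from inside then swings it up onto its base.
- tank_base (a point): Centre of the outside of the tank's base, 115 mm from the mouth along the tank's z axis.
- lid: The tank's rectangular steel lid, 0.2 kg, right way up on the bench. Origin: centre of its underside, z up. A plug 52 mm (x) by 106 mm (y), 9 mm high (lowest 4 mm stepped in to 47 x 101), under a cover plate 72 x 126 x 4 mm that rests on the tank's rim. It fits the mouth with 3 mm to spare each side, either way round. Seated, its origin is 9 mm below the rim, 106 mm above the bench.
- lid_handle (a point): Centre of the lid's black bar handle, 31 mm above the lid's origin: 16 mm wide (lid's x), 70 mm long (lid's y), at heights 21 to 41 mm, on two short legs.
- round_lid: Bystander: small round steel lid with a knob, 60 mm across, 32 mm tall; not for this tank. Origin: centre of underside.
- reagent: Bystander: amber bottle, 60 mm across, 130 mm tall. Origin: centre of underside.
- beaker: Bystander: round steel beaker, 72 mm across, 90 mm tall. Origin: centre of underside.
- mouse: Bystander: black computer mouse, 100 x 60 x 32 mm. Origin: centre of underside.
There are look-alikes about, which are no part of the job. Leave any green look-alike of the tank alone.

How it is judged:
By the outcome, as a careful person would: the job done as asked, in the order asked, and still so for the second after the job is handed in, with the robot touching nothing.
It also fails if it takes over 64 s, if anything falls off the work surface, if the arm or the gripper's body presses on something with over 40 N, if the wrist force passes 120 N, or if a joint passes its speed limit or range.

## Working session

There is one attempt and no reset: what is moved stays moved. The work goes in short steps, Python scripts to look and compute and a tool call to move; the robot and the scene stay as the last step left them, time stands still between calls to the robot, and variables do not carry over. Pictures are saved under pics/ and viewed, at most 10 in all, crops included, and the job is handed in when it is done.

Besides the shell and the picture viewer there is one more tool, called after ">>>" as a command line: name --argument value ..., lists and objects as JSON in quotes. servo_tool: Moves the arm, as the interface text tells. Its arguments: {"type":"object","properties":{"steps":{"type":"array"},"newtons":{"type":"number"}},"required":["steps"]}

```bash
ls; mkdir -p pics; cat > h.py <<'E'
import numpy as np, cv2
from rig import env
def cloud(name):
    m=env.camera_model(name); im,d=env.get_image(name)
    f=210/np.tan(np.radians(m["fovy"]/2))
    v,u=np.mgrid[:420,:560]
    P=np.stack([(u-m["cx"])/f*d,(v-m["cy"])/f*d,d],-1)
    T=np.array(m["T"]); return im,d,P@T[:3,:3].T+T[:3,3],m
E
python3 - <<'E'
from h import *
ims=[]
for n in("scene","side"):
    im,d,P,m=cloud(n); np.savez(n,im=im,d=d,P=P); cv2.imwrite(f"pics/{n}.png",im[...,::-1]); print(n,m["fovy"],np.round(m["T"],3).tolist(),(d==0).mean())
E
```

```text
pics
scene 45.94308606348035 [[-0.827, 0.49, -0.274, 0.909], [0.562, 0.718, -0.411, 0.468], [-0.005, -0.494, -0.87, 1.083], [0.0, 0.0, 0.0, 1.0]] 0.0041709183673469385
side 43.34229490308589 [[-0.957, -0.119, 0.264, 0.238], [-0.288, 0.469, -0.835, 1.079], [-0.025, -0.875, -0.484, 0.737], [0.0, 0.0, 0.0, 1.0]] 0.004107142857142857
```

View pics/scene.png

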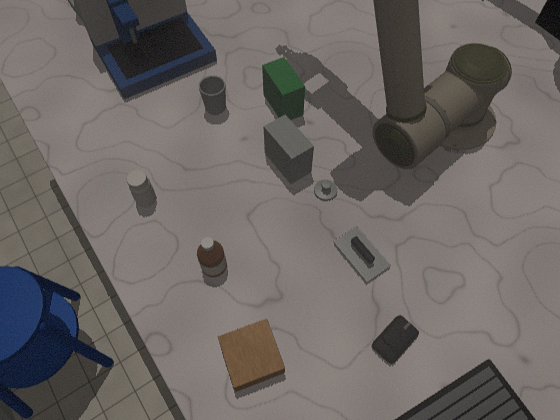

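View pics/side.png

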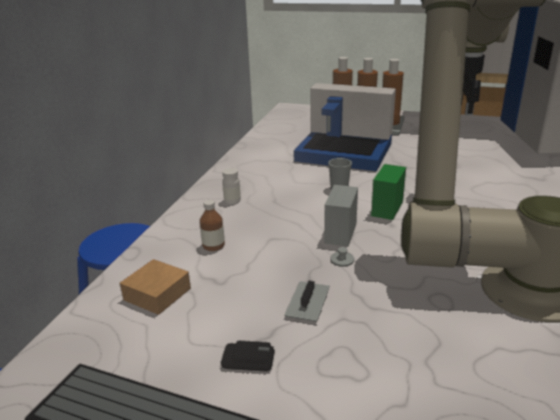

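The grey tank is at (288,150) in the scene view, with the green look-alike at (284,88). The lid with its black bar is at (361,254), the round lid at (326,189), the bottle at (211,257) and the mouse at (395,340). Next I measure the tank top and the lid.

```bash
cat > m.py <<'E'
from h import *
D=np.load("scene.npz");P=D["P"];im=D["im"].astype(int)
def rect(mask,name):
    n,l,s,c=cv2.connectedComponentsWithStats(mask.astype(np.uint8))
    for i in range(1,n):
        if s[i,4]<25: continue
        q=P[l==i]; r=cv2.minAreaRect((q[:,:2]*1000).astype(np.float32))
        print(name,s[i,4],c[i].round(),"c",np.round(r[0],1),"size",np.round(r[1],1),"ang",round(r[2],1),"zmed",q[:,2].mean().round(4), "rgb",im[l==i].mean(0).round())
box=np.zeros(P.shape[:2],bool); box[50:380,90:470]=1
z=P[...,2]
ws=(P[...,0]>.2)&(P[...,0]<.9)
rect(box&(z>.108)&(z<.122)&ws,"115")
rect(box&(z>.008)&(z<.018)&ws,"lidplate")
rect(box&(z>.034)&(z<.046)&ws,"handle")
rect(box&(z>.02)&ws,"all")
E
python3 m.py; python3 - <<'E'
from h import *
print(env.observe()["tool_rot"], env.tcp_to_tips, env.observe()["q"])
m=env.camera_model("wrist");print(m["fovy"],np.round(m["T"],3))
E
```

```text
115 918 [283.  76.] c [ 368.1 -306.8] size [125.7  68.6] ang 82.7 zmed 0.1148 rgb [53. 82. 55.]
115 1146 [288. 136.] c [ 470.8 -135.3] size [ 68.1 124.5] ang 0.4 zmed 0.1147 rgb [97. 96. 92.]
115 156 [392. 151.] c [293.4  40.5] size [ 21.4 135.3] ang 7.6 zmed 0.1156 rgb [43. 41. 37.]
115 30 [209. 249.] c [784.4  17.2] size [ 9.2 25. ] ang 71.7 zmed 0.1152 rgb [67. 62. 58.]
lidplate 253 [170.  77.] c [ 583.8 -570.6] size [ 12.5 295.2] ang 86.1 zmed 0.0128 rgb [39. 41. 49.]
lidplate 41 [270. 102.] c [ 398.9 -319.5] size [107.    3.7] ang 82.4 zmed 0.013 rgb [44. 51. 42.]
lidplate 45 [216. 110.] c [ 539.5 -385.1] size [21.4 54.1] ang 68.3 zmed 0.0133 rgb [59. 57. 55.]
lidplate 36 [296. 114.] c [ 364.7 -247. ] size [ 6.6 47.3] ang 81.6 zmed 0.0131 rgb [42. 51. 41.]
lidplate 25 [274. 162.] c [ 503.9 -147.2] size [ 3.  51.4] ang 0.7 zmed 0.0135 rgb [58. 56. 54.]
lidplate 52 [297. 175.] c [475.2 -78.1] size [25.8 71.8] ang 68.2 zmed 0.0123 rgb [59. 57. 55.]
lidplate 197 [325. 190.] c [441.7  -9.1] size [57.1 55.7] ang 8.8 zmed 0.0102 rgb [96. 95. 91.]
lidplate 41 [147. 202.] c [ 831.5 -228.
[... 1856 characters left out ...]
 rgb [78. 68. 61.]
all 260 [362. 249.] c [479.5 180.7] size [18.2 71.2] ang 1.3 zmed 0.0381 rgb [52. 50. 48.]
all 993 [396. 337.] c [546.7 378.5] size [95.4 55.4] ang 9.3 zmed 0.0295 rgb [50. 48. 47.]
all 2879 [251. 352.] c [821.6 235.6] size [111.3 110.1] ang 76.2 zmed 0.0496 rgb [109.  85.  62.]
[[ 9.39440996e-01  3.42710664e-01 -1.28362305e-04]
 [ 3.42710553e-01 -9.39440228e-01  1.23937691e-03]
 [ 3.04158972e-04 -1.20831260e-03 -9.99999224e-01]] 0.019 [-8.22930422e+01  2.18361339e+01  7.43767622e+01  2.24776461e-03
  8.38584598e+01 -1.23353975e+01]
65.68247104925265 [[ 0.344 -0.888 -0.307  0.267]
 [-0.939 -0.325 -0.111 -0.489]
 [-0.001  0.326 -0.945  0.373]
 [ 0.     0.     0.     1.   ]]
```

Reading: the tank is at (0.471, -0.135) with its top at 115 mm, the lid at (0.479, 0.181), and both are within about 1° of square.

The tool only yaws, so I'll roll the tank about x in two 90° hinged turns, with the pads pinching its 66 mm width. First I carry it, still mouth-down, to the free strip at x≈0.60.

>>> servo_tool --steps '[{"tx": 2.36,"ty": 3.18,"yaw": 5.9,"claw": 8.5},{"tx": 2.36,"ty": 3.18,"yaw": 5.9},{"tx": 2.36,"ty": 3.18,"yaw": 5.9},{"tx": 2.36,"ty": 3.18,"yaw": 5.9},{"tx": 2.36,"ty": 3.18,"yaw": 5.9},{"tx": 2.36,"ty": 3.18,"yaw": 5.9},{"tx": 2.36,"ty": 3.18,"yaw": 5.9},{"tx": 2.36,"ty": 3.18,"yaw": 5.9},{"tx": 2.36,"ty": 3.18,"yaw": 5.9},{"tx": 2.36,"ty": 3.18,"yaw": 5.9},{"tx": 2.36,"ty": 3.18,"yaw": 5.9},{"tx": 2.36,"ty": 3.18,"yaw": 5.2},{"tz": -2},{}]' --newtons 40

```text
invalid input at $.steps[0]: expected keys tx, ty, tz, yaw, claw
```

```bash
python3 - <<'E'
from h import *
s=env.observe(); print(s["time_s"],np.round(s["position"],4),np.round(s["tool_rot"],3).tolist())
im,d,P,m=cloud("wrist"); cv2.imwrite("pics/w1.png",im[...,::-1])
z=P[...,2]; k=(abs(z-.115)<.006)&(P[...,0]<.56)&(P[...,0]>.4)
q=P[k]; print(k.sum(), cv2.minAreaRect((q[:,:2]*1000).astype(np.float32)), q.mean(0))
E
```

```text
0.1 [ 0.1885 -0.5165  0.2498] [[0.939, 0.343, -0.0], [0.343, -0.939, 0.001], [0.0, -0.001, -1.0]]
0 ((0.0, 0.0), (0.0, 0.0), 0.0) [nan nan nan]<stdin>:5: RuntimeWarning: Mean of empty slice.
  ret = um.true_divide(
```

View pics/w1.png

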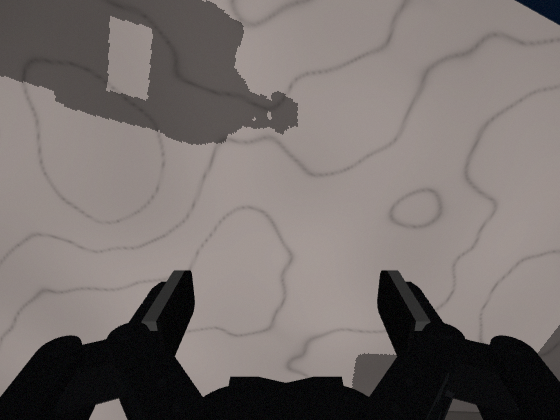

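The call was refused because every row needs all five keys. The wrist picture shows only empty bench, with the fingers at (180,300) and (395,300).

>>> servo_tool --steps '[{"tx": 2.36,"ty": 3.18,"tz": 0,"yaw": 5.9,"claw": 8.5},{"tx": 2.36,"ty": 3.18,"tz": 0,"yaw": 5.9,"claw": 8.5},{"tx": 2.36,"ty": 3.18,"tz": 0,"yaw": 5.9,"claw": 8.5},{"tx": 2.36,"ty": 3.18,"tz": 0,"yaw": 5.9,"claw": 8.5},{"tx": 2.36,"ty": 3.18,"tz": 0,"yaw": 5.9,"claw": 8.5},{"tx": 2.36,"ty": 3.18,"tz": 0,"yaw": 5.9,"claw": 8.5},{"tx": 2.36,"ty": 3.18,"tz": 0,"yaw": 5.9,"claw": 8.5},{"tx": 2.36,"ty": 3.18,"tz": 0,"yaw": 5.9,"claw": 8.5},{"tx": 2.36,"ty": 3.18,"tz": 0,"yaw": 5.9,"claw": 8.5},{"tx": 2.36,"ty": 3.18,"tz": 0,"yaw": 5.9,"claw": 8.5},{"tx": 2.36,"ty": 3.18,"tz": 0,"yaw": 5.9,"claw": 8.5},{"tx": 2.36,"ty": 3.18,"tz": 0,"yaw": 5.2,"claw": 8.5},{"tx": 0,"ty": 0,"tz": 0,"yaw": 0,"claw": 8.5}]' --newtons 40

```text
time_s: 1.45
position: [0.4732, -0.1319, 0.2501]
tool_rot: [[-0.01, 1.0, 0.0], [1.0, 0.01, 0.001], [0.001, 0.0, -1.0]]
ft_force: [-1.1, -0.8, -0.8]
grip_width: 0.085
gripper_force: 0.0
```

```bash
python3 - <<'E'
from h import *
s=env.observe(); print(s["time_s"],np.round(s["position"],4),np.round(s["tool_rot"],3).tolist(),np.round(s["q"],1))
im,d,P,m=cloud("wrist"); cv2.imwrite("pics/w2.png",im[...,::-1])
z=P[...,2]; k=(abs(z-.115)<.006)&(P[...,0]<.56)&(P[...,0]>.4)
q=P[k]; print(k.sum(), cv2.minAreaRect((q[:,:2]*1000).astype(np.float32)), q.mean(0))
E
```

```text
1.45 [ 0.4732 -0.1319  0.2501] [[-0.01, 1.0, 0.0], [1.0, 0.01, 0.001], [0.001, 0.0, -1.0]] [-29.4  15.9  83.3   0.1  80.8 -30. ]
10984 ((457.9100036621094, -191.41537475585938), (243.1597137451172, 88.91154479980469), 78.3931655883789) [ 0.46787779 -0.13468977  0.114861  ]
```

View pics/w2.png

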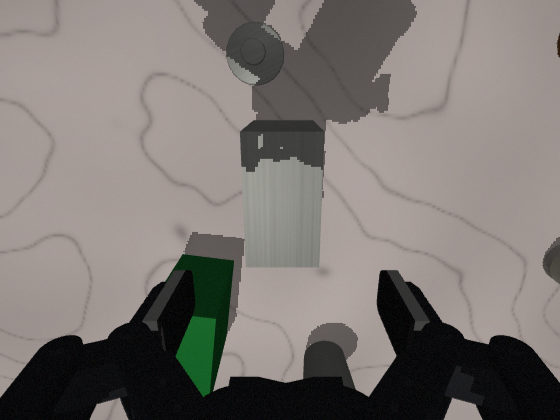

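The wrist view shows the tank top square to the image at columns 243–323, rows 130–267. The green one is clear at the left, around (205,330). Now I descend, grip the centre, and carry the tank to x≈0.60.

>>> servo_tool --steps '[{"tx": -0.2,"ty": -0.3,"tz": -3,"yaw": 0,"claw": 8.5},{"tx": 0,"ty": 0,"tz": -3.5,"yaw": 0,"claw": 8.5},{"tx": 0,"ty": 0,"tz": -3,"yaw": 0,"claw": 8.5},{"tx": 0,"ty": 0,"tz": -3,"yaw": 0,"claw": 8.5},{"tx": 0,"ty": 0,"tz": -2.5,"yaw": 0,"claw": 8.5},{"tx": 0,"ty": 0,"tz": -1.5,"yaw": 0,"claw": 8.5},{"tx": 0,"ty": 0,"tz": 0,"yaw": 0,"claw": 6},{"tx": 0,"ty": 0,"tz": 0,"yaw": 0,"claw": 6},{"tx": 0,"ty": 0,"tz": 0,"yaw": 0,"claw": 6},{"tx": 0,"ty": 0,"tz": 0,"yaw": 0,"claw": 6}]' --newtons 40

```text
time_s: 2.5
position: [0.4696, -0.1383, 0.0859]
tool_rot: [[-0.002, 1.0, 0.0], [1.0, 0.002, -0.0], [-0.0, 0.0, -1.0]]
ft_force: [-1.0, 0.1, -3.9]
grip_width: 0.0653
gripper_force: 46.2
```

>>> servo_tool --steps '[{"tx": 0,"ty": 0,"tz": 0.8,"yaw": 0,"claw": 6},{"tx": 0,"ty": 0,"tz": 0.8,"yaw": 0,"claw": 6},{"tx": 1.3,"ty": 0,"tz": 0,"yaw": 0,"claw": 6},{"tx": 1.7,"ty": 0,"tz": 0,"yaw": 0,"claw": 6},{"tx": 2,"ty": 0,"tz": 0,"yaw": 0,"claw": 6},{"tx": 2,"ty": 0,"tz": 0,"yaw": 0,"claw": 6},{"tx": 2,"ty": 0,"tz": 0,"yaw": 0,"claw": 6},{"tx": 2,"ty": 0,"tz": 0,"yaw": 0,"claw": 6},{"tx": 1.5,"ty": 0,"tz": 0,"yaw": 0,"claw": 6},{"tx": 0.5,"ty": 0,"tz": -0.5,"yaw": 0,"claw": 6},{"tx": 0,"ty": 0,"tz": -0.5,"yaw": 0,"claw": 6},{"tx": 0,"ty": 0,"tz": -0.5,"yaw": 0,"claw": 6},{"tx": 0,"ty": 0,"tz": 0,"yaw": 0,"claw": 6},{"tx": 0,"ty": 0,"tz": 0,"yaw": 0,"claw": 6}]'

```text
time_s: 3.9
position: [0.5992, -0.1381, 0.0863]
tool_rot: [[-0.002, 1.0, -0.001], [1.0, 0.002, 0.0], [0.0, -0.001, -1.0]]
ft_force: [0.3, -0.4, -3.9]
grip_width: 0.0657
gripper_force: 46.2
```

>>> servo_tool --steps '[{"tx": 0,"ty": 0,"tz": 0,"yaw": 0,"claw": 8.5},{"tx": 0,"ty": 0,"tz": 0,"yaw": 0,"claw": 8.5},{"tx": 0,"ty": -1.5,"tz": 1.2,"yaw": 0,"claw": 8.5},{"tx": 0,"ty": -2,"tz": 0,"yaw": 0,"claw": 8.5},{"tx": 0,"ty": -1.5,"tz": 0,"yaw": 0,"claw": 8.5},{"tx": 0,"ty": 0,"tz": 0,"yaw": 0,"claw": 6.2},{"tx": 0,"ty": 0,"tz": 0,"yaw": 0,"claw": 6.2},{"tx": 0,"ty": 0,"tz": 0,"yaw": 0,"claw": 6.2},{"tx": 0,"ty": 0,"tz": 0,"yaw": 0,"claw": 6.2},{"tx": 0,"ty": 0.45,"tz": 0.55,"yaw": 0,"claw": 6.2},{"tx": 0,"ty": 0.5,"tz": 0.55,"yaw": 0,"claw": 6.2},{"tx": 0,"ty": 0.6,"tz": 0.55,"yaw": 0,"claw": 6.2},{"tx": 0,"ty": 0.65,"tz": 0.5,"yaw": 0,"claw": 6.2},{"tx": 0,"ty": 0.7,"tz": 0.45,"yaw": 0,"claw": 6.2},{"tx": 0,"ty": 0,"tz": 0,"yaw": 0,"claw": 6.2}]' --newtons 20

```text
time_s: 5.4
position: [0.5999, -0.158, 0.1252]
tool_rot: [[-0.004, 1.0, 0.001], [1.0, 0.004, -0.0], [-0.0, 0.001, -1.0]]
ft_force: [-0.9, -0.2, -3.6]
grip_width: 0.0654
gripper_force: 23.6
```

```bash
python3 - <<'E'
from h import *
im,d,P,m=cloud("wrist");im2,d2,P2,_=cloud("side"); cv2.imwrite("pics/t1.png",np.hstack([im,im2])[:,:,::-1][:, :, :]) ; a=cv2.imread("pics/t1.png");cv2.imwrite("pics/t1.png",cv2.resize(a,(800,300),interpolation=cv2.INTER_AREA))
s=env.observe(); print(np.round(s["position"],4))
E
```

```text
[ 0.5997 -0.1589  0.1244]
```

View pics/t1.png

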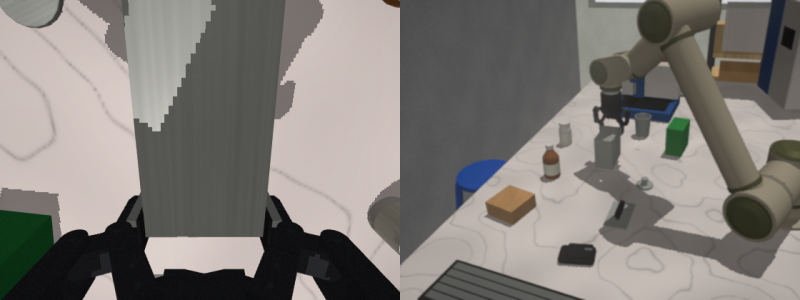

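The wrist view shows the base still filling the frame between the fingers, from (130,0) to (270,235) in the half-size picture. I fit a plane to it to get the tilt.

```bash
cat >> h.py <<'E'
def tilt():
    s=env.observe(); x0,y0,_=s["position"]; out=[]
    im,d,P,m=cloud("wrist")
    for r0 in range(0,320,40):
        q=P[r0:r0+40,230:340].reshape(-1,3); q=q[(q[:,2]>.02)&(abs(q[:,0]-x0)<.03)]
        if len(q)<200: continue
        c=q.mean(0); n=np.linalg.svd(q-c,full_matrices=False)[2][2]; n*=np.sign(n[2]) 
        print(r0,len(q),"y",q[:,1].min().round(3),q[:,1].max().round(3),"z",q[:,2].min().round(3),q[:,2].max().round(3),"tilt",np.degrees(np.arctan2(n[1],n[2])).round(1))
    print(s["time_s"],np.round(s["position"],4),np.round(s["ft_force"],1),s["grip_width"],s["gripper_force"])
E
python3 -c "
from h import *
tilt()"
```

```text
0 4400 y -0.075 -0.05 z 0.138 0.248 tilt 77.4
40 4400 y -0.075 -0.06 z 0.138 0.248 tilt 83.8
80 4400 y -0.083 -0.072 z 0.138 0.248 tilt -88.7
120 4400 y -0.096 -0.075 z 0.138 0.248 tilt -79.1
160 4400 y -0.11 -0.075 z 0.139 0.248 tilt -67.8
200 4400 y -0.126 -0.075 z 0.139 0.248 tilt -57.3
240 4400 y -0.142 -0.075 z 0.139 0.248 tilt -46.1
280 4400 y -0.161 -0.075 z 0.139 0.248 tilt -45.1
5.5 [ 0.5997 -0.1589  0.1244] [ 0.   0.1 -4.1] 0.06574478626115231 23.573133498430252
```

The base is still flat at z=0.139, so the pads held the tank without letting it pivot. I'll set it down and regrip with just the pad corner on the tank corner, which cuts the torsional friction. First I locate the near top edge.

>>> servo_tool --steps '[{"tx": 0,"ty": 0,"tz": -0.9,"yaw": 0,"claw": 6.2},{"tx": 0,"ty": 0,"tz": -0.9,"yaw": 0,"claw": 6.2},{"tx": 0,"ty": 0,"tz": -0.8,"yaw": 0,"claw": 6.2},{"tx": 0,"ty": 0,"tz": 0,"yaw": 0,"claw": 6.2},{"tx": 0,"ty": 0,"tz": 0,"yaw": 0,"claw": 8.5},{"tx": 0,"ty": 0,"tz": 0,"yaw": 0,"claw": 8.5}]'

```text
time_s: 6.15
position: [0.5998, -0.1591, 0.0984]
tool_rot: [[-0.002, 1.0, 0.0], [1.0, 0.002, -0.0], [-0.0, 0.0, -1.0]]
ft_force: [0.4, 0.2, 0.4]
grip_width: 0.0846
gripper_force: 0.0
```

```bash
python3 - <<'E'
import re
s=open("h.py").read()
s=s.replace('q=P[r0:r0+40,230:340].reshape(-1,3); q=q[','q=P[r0:r0+40,230:340][d[r0:r0+40,230:340]>0]; q=q[(q[:,2]<s["position"][2]+.05)&')
s=s.replace("range(0,320,40)","range(0,400,40)")
open("h.py","w").write(s)
E
python3 -c "
from h import *
tilt()
im,d,P,m=cloud('wrist')
k=(d>0)&(abs(P[...,2]-.115)<.004)&(abs(P[...,0]-.6)<.05)
q=P[k];print('y',np.percentile(q[:,1],[0,.3,1,99,100]).round(4),'x',np.percentile(q[:,0],[0,.5,1,99,99.5,100]).round(4))"
```

```text
0 4381 y -0.061 -0.05 z 0.112 0.117 tilt 0.6
40 4386 y -0.072 -0.061 z 0.113 0.117 tilt 0.3
80 4386 y -0.084 -0.072 z 0.113 0.118 tilt -0.1
120 4383 y -0.097 -0.084 z 0.113 0.117 tilt -0.2
160 4386 y -0.111 -0.096 z 0.113 0.117 tilt -0.3
200 4384 y -0.126 -0.11 z 0.113 0.117 tilt -0.5
240 4392 y -0.143 -0.125 z 0.113 0.117 tilt -0.5
280 4386 y -0.161 -0.142 z 0.113 0.116 tilt -0.3
320 1309 y -0.167 -0.159 z 0.113 0.117 tilt -4.3
6.15 [ 0.5998 -0.1591  0.0984] [0.4 0.2 0.4] 0.08459285375197882 0.0
y [-0.1716 -0.1663 -0.1649 -0.0511 -0.0501] x [0.55   0.5561 0.5649 0.6309 0.6413 0.6481]
```

>>> servo_tool --steps '[{"tx": 0,"ty": -1.1,"tz": 1.6,"yaw": 0,"claw": 8.5},{"tx": 0,"ty": 0,"tz": 0,"yaw": 0,"claw": 6.2},{"tx": 0,"ty": 0,"tz": 0,"yaw": 0,"claw": 6.2},{"tx": 0,"ty": 0,"tz": 0,"yaw": 0,"claw": 6.2},{"tx": 0,"ty": 0,"tz": 0,"yaw": 0,"claw": 6.2},{"tx": 0,"ty": 0.4,"tz": 0.4,"yaw": 0,"claw": 6.2},{"tx": 0,"ty": 0.4,"tz": 0.4,"yaw": 0,"claw": 6.2},{"tx": 0,"ty": 0.4,"tz": 0.4,"yaw": 0,"claw": 6.2},{"tx": 0,"ty": 0.4,"tz": 0.4,"yaw": 0,"claw": 6.2},{"tx": 0,"ty": 0.5,"tz": 0.4,"yaw": 0,"claw": 6.2},{"tx": 0,"ty": 0,"tz": 0,"yaw": 0,"claw": 6.2}]' --newtons 20

```text
time_s: 7.35
position: [0.5997, -0.1482, 0.1348]
tool_rot: [[-0.003, 1.0, 0.0], [1.0, 0.003, 0.0], [0.0, 0.0, -1.0]]
ft_force: [0.8, -0.4, -3.0]
grip_width: 0.0649
gripper_force: 23.2
```

```bash
python3 -c "
from h import *
tilt()"
```

```text
0 4384 y -0.045 -0.03 z 0.112 0.118 tilt 10.9
40 4379 y -0.06 -0.045 z 0.114 0.122 tilt 10.6
80 4384 y -0.075 -0.06 z 0.117 0.124 tilt 10.5
120 4386 y -0.091 -0.075 z 0.12 0.127 tilt 10.3
160 4381 y -0.108 -0.09 z 0.123 0.129 tilt 10.2
200 4375 y -0.125 -0.107 z 0.126 0.132 tilt 10.1
240 4380 y -0.143 -0.124 z 0.129 0.136 tilt 10.1
280 327 y -0.144 -0.141 z 0.133 0.136 tilt -49.2
7.35 [ 0.5997 -0.1482  0.1348] [ 0.8 -0.4 -3. ] 0.0649023887592043 23.178031593561172
```

It now hinges exactly as planned, with tilt 10.4°. I continue the arc about the pivot at (y=-0.047, z=0).

>>> servo_tool --steps '[{"tx": 0,"ty": 0.59,"tz": 0.41,"yaw": 0,"claw": 6.2},{"tx": 0,"ty": 0.6,"tz": 0.41,"yaw": 0,"claw": 6.2},{"tx": 0,"ty": 0.64,"tz": 0.36,"yaw": 0,"claw": 6.2},{"tx": 0,"ty": 0.64,"tz": 0.36,"yaw": 0,"claw": 6.2},{"tx": 0,"ty": 1.33,"tz": 0.61,"yaw": 0,"claw": 6.2},{"tx": 0,"ty": 1.39,"tz": 0.49,"yaw": 0,"claw": 6.2},{"tx": 0,"ty": 1.42,"tz": 0.37,"yaw": 0,"claw": 6.2},{"tx": 0,"ty": 1.46,"tz": 0.24,"yaw": 0,"claw": 6.2},{"tx": 0,"ty": 0.73,"tz": 0.06,"yaw": 0,"claw": 6.2},{"tx": 0,"ty": 0.73,"tz": 0.06,"yaw": 0,"claw": 6.2},{"tx": 0,"ty": 0,"tz": 0,"yaw": 0,"claw": 6.2}]'

```text
time_s: 8.5
position: [0.5996, -0.0529, 0.1679]
tool_rot: [[-0.003, 1.0, -0.0], [1.0, 0.003, 0.0], [0.0, -0.0, -1.0]]
ft_force: [0.2, -0.1, -4.8]
grip_width: 0.0647
gripper_force: 23.8
```

```bash
python3 -c "
from h import *
tilt()"
```

```text
40 4341 y 0.037 0.057 z 0.104 0.12 tilt 31.0
80 4385 y 0.018 0.037 z 0.115 0.13 tilt 30.8
120 4380 y 0.001 0.018 z 0.127 0.14 tilt 30.9
160 4387 y -0.016 0.001 z 0.137 0.15 tilt 30.9
200 4382 y -0.032 -0.016 z 0.146 0.159 tilt 30.6
240 4348 y -0.047 -0.031 z 0.157 0.168 tilt 30.5
8.5 [ 0.5996 -0.0529  0.1679] [ 0.2 -0.1 -4.8] 0.06471872554642723 23.84797230362892
```

Tilt is 31° with the corner 7 mm clear of the bench, so the pads are carrying it. I'll set the corner on the bench with slight pressure and move +y, so bench friction turns it the rest of the way.

>>> servo_tool --steps '[{"tx": 0,"ty": 0,"tz": -0.5,"yaw": 0,"claw": 6.2},{"tx": 0,"ty": 0,"tz": -0.4,"yaw": 0,"claw": 6.2},{"tx": 0,"ty": 0.6,"tz": 0.1,"yaw": 0,"claw": 6.2},{"tx": 0,"ty": 0.6,"tz": 0.1,"yaw": 0,"claw": 6.2},{"tx": 0,"ty": 0.6,"tz": 0.1,"yaw": 0,"claw": 6.2},{"tx": 0,"ty": 0.6,"tz": 0.1,"yaw": 0,"claw": 6.2},{"tx": 0,"ty": 0.6,"tz": 0.05,"yaw": 0,"claw": 6.2},{"tx": 0,"ty": 0.6,"tz": 0.05,"yaw": 0,"claw": 6.2}]'

```text
time_s: 9.35
position: [0.6007, -0.0188, 0.1659]
tool_rot: [[-0.001, 1.0, 0.004], [1.0, 0.001, -0.002], [-0.002, 0.004, -1.0]]
ft_force: [-2.1, -1.2, 8.0]
grip_width: 0.0652
gripper_force: 29.9
```

```bash
python3 -c "
from h import *
tilt()"
```

```text
80 4135 y 0.051 0.072 z 0.079 0.104 tilt 45.3
120 4288 y 0.032 0.051 z 0.101 0.123 tilt 45.4
160 4382 y 0.015 0.032 z 0.119 0.139 tilt 45.3
200 4386 y -0.0 0.016 z 0.136 0.154 tilt 45.3
240 4384 y -0.013 0.001 z 0.151 0.167 tilt 45.6
280 3649 y -0.095 -0.012 z 0.084 0.167 tilt -44.8
9.35 [ 0.6007 -0.0188  0.1659] [-2.1 -1.2  8. ] 0.06521893417920939 29.893528819084167
```

>>> servo_tool --steps '[{"tx": 0,"ty": 0.74,"tz": -0.02,"yaw": 0,"claw": 6.2},{"tx": 0,"ty": 0.73,"tz": -0.02,"yaw": 0,"claw": 6.2},{"tx": 0,"ty": 0.74,"tz": -0.08,"yaw": 0,"claw": 6.2},{"tx": 0,"ty": 0.73,"tz": -0.08,"yaw": 0,"claw": 6.2},{"tx": 0,"ty": 0.72,"tz": -0.14,"yaw": 0,"claw": 6.2},{"tx": 0,"ty": 0.72,"tz": -0.14,"yaw": 0,"claw": 6.2},{"tx": 0,"ty": 0.71,"tz": -0.2,"yaw": 0,"claw": 6.2},{"tx": 0,"ty": 0.71,"tz": -0.2,"yaw": 0,"claw": 6.2},{"tx": 0,"ty": 0.69,"tz": -0.25,"yaw": 0,"claw": 6.2},{"tx": 0,"ty": 0.69,"tz": -0.25,"yaw": 0,"claw": 6.2},{"tx": 0,"ty": 0.67,"tz": -0.31,"yaw": 0,"claw": 6.2},{"tx": 0,"ty": 0.66,"tz": -0.31,"yaw": 0,"claw": 6.2}]'

```text
time_s: 10.6
position: [0.6001, 0.0674, 0.1446]
tool_rot: [[-0.002, 1.0, 0.002], [1.0, 0.002, 0.0], [0.0, 0.002, -1.0]]
ft_force: [-2.0, 0.5, 3.5]
grip_width: 0.0651
gripper_force: 34.6
```

```bash
python3 -c "
from h import *
tilt()"
```

```text
160 3373 y 0.089 0.102 z 0.025 0.081 tilt 76.5
200 4212 y 0.08 0.09 z 0.079 0.118 tilt 76.6
240 4381 y 0.072 0.081 z 0.116 0.145 tilt 76.4
280 4378 y 0.046 0.073 z 0.135 0.145 tilt -13.7
320 4365 y 0.014 0.048 z 0.128 0.138 tilt -13.7
360 1960 y -0.007 0.015 z 0.123 0.13 tilt -13.9
10.6 [0.6001 0.0674 0.1446] [-2.   0.5  3.5] 0.0651473508080662 34.57429736852646
```

>>> servo_tool --steps '[{"tx": 0,"ty": 0.7,"tz": -0.38,"yaw": 0,"claw": 6.2},{"tx": 0,"ty": 0.66,"tz": -0.42,"yaw": 0,"claw": 6.2},{"tx": 0,"ty": 0.64,"tz": -0.45,"yaw": 0,"claw": 6.2},{"tx": 0,"ty": 0.6,"tz": -0.48,"yaw": 0,"claw": 6.2},{"tx": 0,"ty": 0.6,"tz": -0.5,"yaw": 0,"claw": 6.2},{"tx": 0,"ty": 0,"tz": 0,"yaw": 0,"claw": 6.2},{"tx": 0,"ty": 0,"tz": 0,"yaw": 0,"claw": 8.5},{"tx": 0,"ty": 0,"tz": 0,"yaw": 0,"claw": 8.5},{"tx": 0,"ty": 0,"tz": 0,"yaw": 0,"claw": 8.5}]'

```text
time_s: 11.55
position: [0.5995, 0.0992, 0.1211]
tool_rot: [[-0.002, 1.0, -0.001], [1.0, 0.002, -0.0], [-0.0, -0.001, -1.0]]
ft_force: [-1.0, -0.5, -0.2]
grip_width: 0.0852
gripper_force: 0.0
```

```bash
python3 -c "
from h import *
tilt()
im,d,P,m=cloud('wrist')
k=(d>0)&(abs(P[...,2]-.120)<.004)&(abs(P[...,0]-.6)<.05)
q=P[k];print('y',np.percentile(q[:,1],[0,.3,1,99,99.7,100]).round(4),'x',np.percentile(q[:,0],[0,.5,1,99,99.5,100]).round(4))"
```

```text
200 3400 y 0.105 0.107 z 0.02 0.082 tilt -90.0
240 4366 y 0.105 0.107 z 0.08 0.121 tilt 89.8
280 4378 y 0.083 0.106 z 0.118 0.122 tilt -0.3
320 4382 y 0.059 0.084 z 0.118 0.121 tilt -0.2
360 2025 y 0.045 0.061 z 0.118 0.122 tilt -1.1
11.55 [0.5995 0.0992 0.1211] [-1.  -0.5 -0.2] 0.08519617903485352 0.0
y [0.0419 0.0449 0.0476 0.1088 0.1094 0.11  ] x [0.55   0.5553 0.5558 0.641  0.6422 0.6478]
```

The first turn is done: the tank lies on its narrow side with its top at 0.120, base at y=0.106 and mouth at y=-0.009. Next I regrip at the upper mouth corner and hinge about the base corner at (0.106, 0).

>>> servo_tool --steps '[{"tx": 0,"ty": -2.5,"tz": 0.2,"yaw": 0,"claw": 8.5},{"tx": 0,"ty": -3.5,"tz": 0,"yaw": 0,"claw": 8.5},{"tx": 0,"ty": -3.3,"tz": 0,"yaw": 0,"claw": 8.5},{"tx": 0,"ty": -1.8,"tz": -0.4,"yaw": 0,"claw": 8.5},{"tx": 0,"ty": 0,"tz": 0,"yaw": 0,"claw": 8.5},{"tx": 0,"ty": 0,"tz": 0,"yaw": 0,"claw": 6.2},{"tx": 0,"ty": 0,"tz": 0,"yaw": 0,"claw": 6.2},{"tx": 0,"ty": 0,"tz": 0,"yaw": 0,"claw": 6.2},{"tx": 0,"ty": 0,"tz": 0,"yaw": 0,"claw": 6.2},{"tx": 0,"ty": 0.54,"tz": 0.5,"yaw": 0,"claw": 6.2},{"tx": 0,"ty": 0.54,"tz": 0.49,"yaw": 0,"claw": 6.2},{"tx": 0,"ty": 0.58,"tz": 0.44,"yaw": 0,"claw": 6.2},{"tx": 0,"ty": 0.58,"tz": 0.44,"yaw": 0,"claw": 6.2},{"tx": 0,"ty": 0.62,"tz": 0.37,"yaw": 0,"claw": 6.2},{"tx": 0,"ty": 0.62,"tz": 0.37,"yaw": 0,"claw": 6.2}]' --newtons 20

```text
time_s: 13.15
position: [0.5996, 0.0237, 0.1462]
tool_rot: [[-0.003, 1.0, -0.0], [1.0, 0.003, -0.0], [-0.0, -0.0, -1.0]]
ft_force: [-1.0, 0.3, -2.5]
grip_width: 0.0651
gripper_force: 23.2
```

```bash
python3 -c "
from h import *
tilt()"
```

```text
0 2520 y 0.128 0.137 z 0.114 0.12 tilt 16.9
40 4385 y 0.113 0.128 z 0.115 0.124 tilt 16.0
80 4388 y 0.097 0.112 z 0.12 0.129 tilt 15.7
120 4381 y 0.08 0.096 z 0.125 0.133 tilt 15.7
160 4379 y 0.063 0.08 z 0.13 0.137 tilt 15.8
200 4387 y 0.046 0.064 z 0.134 0.142 tilt 15.6
240 4382 y 0.029 0.047 z 0.139 0.147 tilt 15.5
280 782 y 0.026 0.03 z 0.144 0.148 tilt 4.8
13.15 [0.5996 0.0237 0.1462] [-1.   0.3 -2.5] 0.0650901511581661 23.21527987718582
```

>>> servo_tool --steps '[{"tx": 0,"ty": 0.65,"tz": 0.3,"yaw": 0,"claw": 6.2},{"tx": 0,"ty": 0.65,"tz": 0.3,"yaw": 0,"claw": 6.2},{"tx": 0,"ty": 0.68,"tz": 0.26,"yaw": 0,"claw": 6.2},{"tx": 0,"ty": 0.68,"tz": 0.26,"yaw": 0,"claw": 6.2},{"tx": 0,"ty": 0.7,"tz": 0.19,"yaw": 0,"claw": 6.2},{"tx": 0,"ty": 0.7,"tz": 0.19,"yaw": 0,"claw": 6.2},{"tx": 0,"ty": 0.71,"tz": 0.14,"yaw": 0,"claw": 6.2},{"tx": 0,"ty": 0.71,"tz": 0.14,"yaw": 0,"claw": 6.2}]'

```text
time_s: 14.0
position: [0.5998, 0.0786, 0.164]
tool_rot: [[-0.003, 1.0, 0.001], [1.0, 0.003, 0.0], [0.0, 0.001, -1.0]]
ft_force: [0.6, -1.4, 2.5]
grip_width: 0.0654
gripper_force: 25.4
```

```bash
python3 -c "
from h import *
tilt()"
```

```text
40 1308 y 0.169 0.175 z 0.095 0.103 tilt 38.6
80 4343 y 0.149 0.169 z 0.1 0.117 tilt 36.1
120 4378 y 0.131 0.149 z 0.114 0.13 tilt 36.1
160 4370 y 0.114 0.131 z 0.127 0.143 tilt 36.2
200 4383 y 0.098 0.115 z 0.14 0.153 tilt 36.0
240 4386 y 0.084 0.1 z 0.15 0.164 tilt 36.1
280 1409 y 0.013 0.085 z 0.066 0.165 tilt -54.8
14.0 [0.5998 0.0786 0.164 ] [ 0.6 -1.4  2.5] 0.06538357058430919 25.42038381099701
```

>>> servo_tool --steps '[{"tx": 0,"ty": 0.72,"tz": 0.06,"yaw": 0,"claw": 6.2},{"tx": 0,"ty": 0.73,"tz": 0.05,"yaw": 0,"claw": 6.2},{"tx": 0,"ty": 0.73,"tz": 0.01,"yaw": 0,"claw": 6.2},{"tx": 0,"ty": 0.73,"tz": 0.0,"yaw": 0,"claw": 6.2},{"tx": 0,"ty": 0.72,"tz": -0.05,"yaw": 0,"claw": 6.2},{"tx": 0,"ty": 0.73,"tz": -0.05,"yaw": 0,"claw": 6.2},{"tx": 0,"ty": 0.72,"tz": -0.11,"yaw": 0,"claw": 6.2},{"tx": 0,"ty": 0.72,"tz": -0.11,"yaw": 0,"claw": 6.2},{"tx": 0,"ty": 0.71,"tz": -0.17,"yaw": 0,"claw": 6.2},{"tx": 0,"ty": 0.71,"tz": -0.18,"yaw": 0,"claw": 6.2},{"tx": 0,"ty": 0.69,"tz": -0.23,"yaw": 0,"claw": 6.2},{"tx": 0,"ty": 0.69,"tz": -0.24,"yaw": 0,"claw": 6.2},{"tx": 0,"ty": 0.67,"tz": -0.29,"yaw": 0,"claw": 6.2},{"tx": 0,"ty": 0.66,"tz": -0.3,"yaw": 0,"claw": 6.2},{"tx": 0,"ty": 0.64,"tz": -0.35,"yaw": 0,"claw": 6.2},{"tx": 0,"ty": 0.64,"tz": -0.35,"yaw": 0,"claw": 6.2}]'

```text
time_s: 15.65
position: [0.5996, 0.1906, 0.14]
tool_rot: [[-0.002, 1.0, -0.0], [1.0, 0.002, -0.0], [-0.0, -0.0, -1.0]]
ft_force: [1.2, 1.1, 2.1]
grip_width: 0.0654
gripper_force: 28.7
```

```bash
python3 -c "
from h import *
tilt()"
```

```text
160 2742 y 0.211 0.222 z 0.026 0.072 tilt 76.9
200 4148 y 0.202 0.212 z 0.069 0.111 tilt 76.9
240 4378 y 0.195 0.203 z 0.108 0.138 tilt 77.0
280 3559 y 0.098 0.197 z 0.02 0.141 tilt -49.6
320 4179 y 0.089 0.162 z 0.042 0.128 tilt -52.0
360 1935 y 0.086 0.138 z 0.076 0.126 tilt -44.8
15.65 [0.5996 0.1906 0.14  ] [1.2 1.1 2.1] 0.0653750032289928 28.689346611499786
```

>>> servo_tool --steps '[{"tx": 0,"ty": 0.64,"tz": -0.38,"yaw": 0,"claw": 6.2},{"tx": 0,"ty": 0.62,"tz": -0.42,"yaw": 0,"claw": 6.2},{"tx": 0,"ty": 0.58,"tz": -0.45,"yaw": 0,"claw": 6.2},{"tx": 0,"ty": 0.56,"tz": -0.46,"yaw": 0,"claw": 6.2},{"tx": 0,"ty": 0.54,"tz": -0.5,"yaw": 0,"claw": 6.2},{"tx": 0,"ty": 0,"tz": 0,"yaw": 0,"claw": 6.2},{"tx": 0,"ty": 0,"tz": 0,"yaw": 0,"claw": 8.5},{"tx": 0,"ty": 0,"tz": 0,"yaw": 0,"claw": 8.5},{"tx": 0,"ty": 0,"tz": 4,"yaw": 0,"claw": 8.5},{"tx": 0,"ty": 0,"tz": 5,"yaw": 0,"claw": 8.5},{"tx": -2,"ty": -4,"tz": 3,"yaw": 0,"claw": 8.5},{"tx": 0,"ty": -3,"tz": 0,"yaw": 0,"claw": 8.5},{"tx": 0,"ty": 0,"tz": 0,"yaw": 0,"claw": 8.5}]'

```text
time_s: 17.0
position: [0.5812, 0.1494, 0.2376]
tool_rot: [[0.001, 1.0, 0.002], [1.0, -0.001, -0.001], [-0.001, 0.002, -1.0]]
ft_force: [0.4, 0.5, -0.0]
grip_width: 0.0848
gripper_force: 0.0
```

```bash
cat > rim.py <<'E'
from h import *
s=env.observe();print(s["time_s"],np.round(s["position"],4))
im,d,P,m=cloud("wrist"); cv2.imwrite("pics/rim.png",im[...,::-1])
for n,(im,d,P) in {"wrist":(im,d,P),"scene":cloud("scene")[:3]}.items():
    z=P[...,2]
    k=(d>0)&(abs(z-.115)<.005)&(abs(P[...,0]-.6)<.06)&(abs(P[...,1]-.16)<.09)
    nn,l,st,_=cv2.connectedComponentsWithStats(k.astype(np.uint8)); i=1+st[1:,4].argmax()
    q=P[l==i]; r=cv2.minAreaRect((q[:,:2]*1000).astype(np.float32)); print(n,len(q),np.round(r[0],1),np.round(r[1],1),round(r[2],2))
    for a,b in((0,1),(1,0)):
        c=np.median(q[:,a]); 
        for sg in(-1,1):
            pass
    k=(d>0)&(abs(P[...,2]-.013)<.006)&(abs(P[...,0]-.479)<.05)&(abs(P[...,1]-.181)<.09)
    if k.sum()>100: print("lid",cv2.minAreaRect((P[k][:,:2]*1000).astype(np.float32)))
    k=(d>0)&(abs(P[...,2]-.041)<.004)&(abs(P[...,0]-.479)<.03)&(abs(P[...,1]-.181)<.06)
    if k.sum()>30: print("handle",cv2.minAreaRect((P[k][:,:2]*1000).astype(np.float32)))
E
python3 rim.py
```

```text
17.0 [0.5812 0.1494 0.2376]
wrist 2677 [598.7 164.8] [ 66.2 120.6] 0.32
lid ((478.08258056640625, 179.9555206298828), (72.65265655517578, 126.4728012084961), 0.5839716196060181)
handle ((478.1499328613281, 180.00413513183594), (16.615949630737305, 69.3794937133789), 0.4572643041610718)
scene 381 [600.2 165.5] [ 68.2 121.7] 0.78
lid ((476.9780578613281, 169.85479736328125), (78.42587280273438, 150.1773681640625), 0.6206888556480408)
handle ((479.8158264160156, 181.47186279296875), (69.1966323852539, 16.76569175720215), 88.7723617553711)
```

View pics/rim.png

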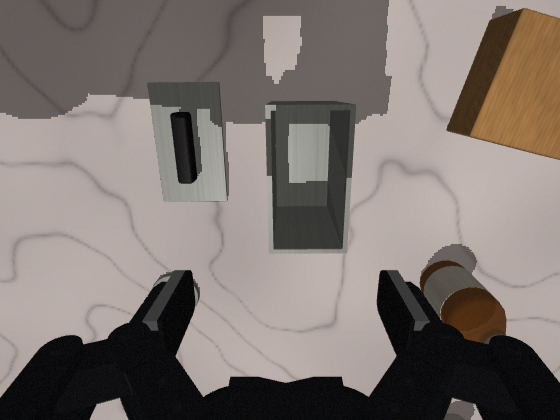

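The tank stands mouth-up in the wrist view, rim from (268,103) to (350,250), centred at (0.599, 0.165) with its rim at 0.115. The lid is at (188,140) in the same view, centred at (0.478, 0.180). Now I fetch the lid.

>>> servo_tool --steps '[{"tx": -2.5,"ty": 0.75,"tz": 0,"yaw": 0,"claw": 8.5},{"tx": -2.6,"ty": 0.75,"tz": 0,"yaw": 0,"claw": 8.5},{"tx": -2.6,"ty": 0.75,"tz": 0,"yaw": 0,"claw": 8.5},{"tx": -2.5,"ty": 0.8,"tz": -2,"yaw": 0,"claw": 8.5},{"tx": 0,"ty": 0,"tz": -3,"yaw": 0,"claw": 8.5},{"tx": 0,"ty": 0,"tz": -3,"yaw": 0,"claw": 6},{"tx": 0,"ty": 0,"tz": -3,"yaw": 0,"claw": 5},{"tx": 0,"ty": 0,"tz": -3,"yaw": 0,"claw": 5},{"tx": 0,"ty": 0,"tz": -2,"yaw": 0,"claw": 5},{"tx": 0,"ty": 0,"tz": 0,"yaw": 0,"claw": 5},{"tx": 0,"ty": 0,"tz": 0,"yaw": 0,"claw": 5}]' --newtons 60

```text
time_s: 18.2
position: [0.4792, 0.1834, 0.0764]
tool_rot: [[-0.003, 1.0, -0.0], [1.0, 0.003, 0.0], [0.0, -0.0, -1.0]]
ft_force: [-0.0, 0.2, -1.1]
grip_width: 0.0503
gripper_force: 0.0
```

>>> servo_tool --steps '[{"tx": -0.1,"ty": -0.3,"tz": -1.5,"yaw": 0,"claw": 5},{"tx": 0,"ty": 0,"tz": -1.5,"yaw": 0,"claw": 5},{"tx": 0,"ty": 0,"tz": -1,"yaw": 0,"claw": 5},{"tx": 0,"ty": 0,"tz": 0,"yaw": 0,"claw": 5},{"tx": 0,"ty": 0,"tz": 0,"yaw": 0,"claw": 1},{"tx": 0,"ty": 0,"tz": 0,"yaw": 0,"claw": 1},{"tx": 0,"ty": 0,"tz": 0,"yaw": 0,"claw": 1},{"tx": 0,"ty": 0,"tz": 0,"yaw": 0,"claw": 1},{"tx": 0,"ty": 0,"tz": 0,"yaw": 0,"claw": 1}]'

```text
time_s: 19.1
position: [0.4786, 0.1799, 0.0372]
tool_rot: [[-0.002, 1.0, 0.002], [1.0, 0.002, 0.0], [0.0, 0.002, -1.0]]
ft_force: [0.1, 1.0, 5.6]
grip_width: 0.0147
gripper_force: 59.5
```

>>> servo_tool --steps '[{"tx": 0,"ty": 0,"tz": 1.5,"yaw": 0,"claw": 1},{"tx": 0,"ty": 0,"tz": 3,"yaw": 0,"claw": 1},{"tx": 0,"ty": 0,"tz": 3,"yaw": 0,"claw": 1},{"tx": 0,"ty": 0,"tz": 3,"yaw": 0,"claw": 1},{"tx": 0,"ty": 0,"tz": 2.5,"yaw": 0,"claw": 1},{"tx": 1,"ty": -0.2,"tz": 1,"yaw": 0,"claw": 1},{"tx": 2,"ty": -0.3,"tz": 0,"yaw": 0,"claw": 1},{"tx": 2.5,"ty": -0.3,"tz": 0,"yaw": 0,"claw": 1},{"tx": 2.5,"ty": -0.3,"tz": 0,"yaw": 0,"claw": 1},{"tx": 2.5,"ty": -0.3,"tz": 0,"yaw": 0,"claw": 1},{"tx": 1.55,"ty": -0.1,"tz": 0,"yaw": 0,"claw": 1},{"tx": 0,"ty": 0,"tz": 0,"yaw": 0,"claw": 1},{"tx": 0,"ty": 0,"tz": 0,"yaw": 0,"claw": 1}]'

```text
time_s: 20.4
position: [0.5979, 0.1648, 0.1758]
tool_rot: [[-0.002, 1.0, -0.001], [1.0, 0.002, -0.0], [-0.0, -0.001, -1.0]]
ft_force: [0.1, -0.3, -2.6]
grip_width: 0.0148
gripper_force: 58.9
```

```bash
cat > chk.py <<'E'
from h import *
s=env.observe();print(s["time_s"],np.round(s["position"],4))
zp=s["position"][2]-.0372+.013
im,d,P,m=cloud("wrist"); cv2.imwrite("pics/chk.png",im[...,::-1])
for z0 in (zp,.115):
    k=(d>0)&(abs(P[...,2]-z0)<.004)&(abs(P[...,0]-.6)<.06)&(abs(P[...,1]-.165)<.1)
    q=P[k]
    if len(q)<30: print(z0,len(q)); continue
    print(round(z0,3),len(q),"x",np.percentile(q[:,0],[.5,2,98,99.5]).round(4),"y",np.percentile(q[:,1],[.5,2,98,99.5]).round(4),cv2.minAreaRect((q[:,:2]*1000).astype(np.float32)))
E
python3 chk.py
```

```text
20.4 [0.5979 0.1648 0.1758]
0.152 18288 x [0.5611 0.562  0.6314 0.6323] y [0.1041 0.1158 0.2274 0.2281] ((596.663818359375, 165.06280517578125), (72.51558685302734, 126.5735855102539), 0.15712551772594452)
0.115 372 x [0.5655 0.5666 0.6299 0.6309] y [0.2237 0.2237 0.2251 0.2252] ((598.2840576171875, 224.44583129882812), (65.77588653564453, 1.57793128490448), 0.3799767792224884)
```

View pics/chk.png

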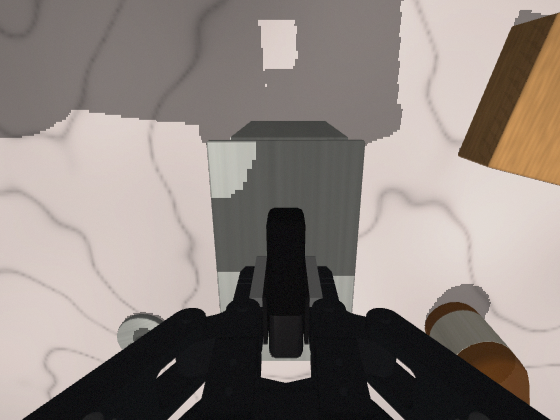

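The lid hangs level over the tank: the plate is at columns 207–365 and the far rim shows above it at row 130. It sits about 1.5 mm short in x, so I correct that and lower.

>>> servo_tool --steps '[{"tx": 0.15,"ty": 0,"tz": -0.6,"yaw": 0,"claw": 1},{"tx": 0,"ty": 0,"tz": -0.6,"yaw": 0,"claw": 1},{"tx": 0,"ty": 0,"tz": -0.5,"yaw": 0,"claw": 1},{"tx": 0,"ty": 0,"tz": -0.4,"yaw": 0,"claw": 1},{"tx": 0,"ty": 0,"tz": -0.4,"yaw": 0,"claw": 1},{"tx": 0,"ty": 0,"tz": -0.3,"yaw": 0,"claw": 1},{"tx": 0,"ty": 0,"tz": 0,"yaw": 0,"claw": 1}]'

```text
time_s: 21.15
position: [0.6, 0.1648, 0.1478]
tool_rot: [[-0.002, 1.0, -0.001], [1.0, 0.002, -0.0], [-0.0, -0.001, -1.0]]
ft_force: [-0.1, -1.0, -1.3]
grip_width: 0.0149
gripper_force: 58.9
```

>>> servo_tool --steps '[{"tx": -0.05,"ty": 0,"tz": -0.2,"yaw": 0,"claw": 1},{"tx": 0,"ty": 0,"tz": -0.15,"yaw": 0,"claw": 1},{"tx": 0,"ty": 0,"tz": -0.1,"yaw": 0,"claw": 1},{"tx": 0,"ty": 0,"tz": 0,"yaw": 0,"claw": 1}]'

```text
time_s: 21.55
position: [0.5996, 0.1648, 0.1437]
tool_rot: [[-0.002, 1.0, -0.0], [1.0, 0.002, 0.0], [0.0, -0.0, -1.0]]
ft_force: [0.1, 0.7, -2.3]
grip_width: 0.0151
gripper_force: 58.9
```

>>> servo_tool --steps '[{"tx": 0,"ty": 0,"tz": -0.08,"yaw": 0,"claw": 1},{"tx": 0,"ty": 0,"tz": 0,"yaw": 0,"claw": 1},{"tx": 0,"ty": 0,"tz": 0,"yaw": 0,"claw": 4},{"tx": 0,"ty": 0,"tz": 0,"yaw": 0,"claw": 4},{"tx": 0,"ty": 0,"tz": 0,"yaw": 0,"claw": 4},{"tx": 0,"ty": 0,"tz": 3,"yaw": 0,"claw": 4},{"tx": 0,"ty": 0,"tz": 4,"yaw": 0,"claw": 4},{"tx": 0,"ty": -3,"tz": 3,"yaw": 0,"claw": 4},{"tx": 0,"ty": 0,"tz": 0,"yaw": 0,"claw": 4},{"tx": 0,"ty": 0,"tz": 0,"yaw": 0,"claw": 4}]'

```text
time_s: 22.55
position: [0.5996, 0.1345, 0.2431]
tool_rot: [[-0.001, 1.0, 0.001], [1.0, 0.001, 0.0], [0.0, 0.001, -1.0]]
ft_force: [-1.0, 0.7, -1.6]
grip_width: 0.0399
gripper_force: 0.0
```

```bash
python3 - <<'E'
from h import *
s=env.observe();print(s["time_s"],np.round(s["position"],4),np.round(s["ft_force"],1))
im,d,P,m=cloud("wrist"); cv2.imwrite("pics/end.png",im[...,::-1])
k=(d>0)&(abs(P[...,2]-.119)<.008)&(abs(P[...,0]-.6)<.06)&(abs(P[...,1]-.165)<.1)
q=P[k]; c=q.mean(0); n=np.linalg.svd(q-c,full_matrices=False)[2][2]
print(len(q),c,np.median(q[:,2]),n,cv2.minAreaRect((q[:,:2]*1000).astype(np.float32)))
E
```

```text
22.55 [0.5996 0.1345 0.2431] [-1.   0.7 -1.6]
12774 [0.59860695 0.1719946  0.1188804 ] 0.11888300586630898 [-7.21077129e-04  3.25960704e-04  9.99999687e-01] ((598.718017578125, 164.968994140625), (72.30252075195312, 126.30618286132812), 0.27394670248031616)
```

View pics/end.png

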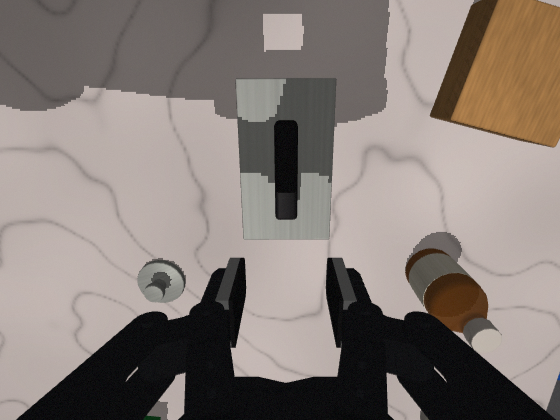

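The lid plate is level (0.05°) with its top at 0.1189 against 0.119 expected. It is centred on the tank at (287,160), and the gripper is clear. The round lid at (160,280) and the bottle at (450,285) are where they were.

```bash
python3 -c "
from rig import env
print(env.close_job())"
```

```text
the job is handed in; nothing more can be done
None
```

The tank stands mouth-up on the bench at about (0.60, 0.165) with its lid fully seated and level; I left the other things untouched, and the job was handed in at about 23 s.

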